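# Seat the hex bush in the drilling jig and close the keeper

## Task

Stand the hex-footed steel bush in the hexagonal pocket of the green drilling jig: its plate is not set exactly true, so shuffle the bush about gently until its foot drops fully home, flush with the plate, without ever pressing it on the jig with more than 40 N. Then swing the jig's keeper bar right in, up to its stop, so that it lies over the foot of the bush, and let go. Leave the round bush and the loose nut alone where they stand.

Things in the scene. Friction and masses are not known exactly. Their poses are not given: they have to be found in the camera images.
- bush_mid (a point): steel bush to be seated, about 0.2 kg, standing upright; stepped hexagon 36 mm tall: foot 46 mm across flats, 12 mm high, and centred on it a neck 20 mm across flats, 24 mm high, to grip; dark bore in the top. This point: its centre, 18 mm above the underside. z is up; flats of foot and neck are parallel, one pair facing along x and -x, the others 60 and 120 degrees round.
- jig: drilling jig, fixed: a green slab 200 x 130 mm (x, y), 20 mm thick; clamped on it a bright hexagonal plate 84 mm across flats, top 34 mm above the bench, with the hexagonal pocket in its middle. Origin on the bench surface below the nominal pocket centre; the slab spans -95 to 105 mm in x, -73 to 57 mm in y. The keeper's pivot stands near its +x, -y corner.
- jig_pocket (a point): nominal centre of the pocket's mouth, level with the plate top. Hexagonal, 48 mm across flats (1 mm play each side), 12 mm deep, flat floor, square edges. Nominally one pair of walls faces along x and -x, but the plate was clamped by eye: the real pocket lies up to 6 mm off in x and 4 mm in y and is turned up to 0.12 rad, not shown by these readings. The plate does not shift.
- keeper (a joint): swing of the keeper: dark steel bar 18 mm wide, 130 mm long, underside 38 mm and top 46 mm above the bench, on an upright pivot. 0 rad: in, at its stop, parallel to the jig's x over the -y edge of the pocket. Grows as it swings out, anticlockwise from above, to 1.4; starts open. Turns lightly (1 N at the pin), stays where left. Clears the foot only when the bush is home.
- keeper_pin (a point): the upright round steel pin near the free end of the keeper bar, 12 mm in diameter and 34 mm tall, from 46 to 80 mm above the bench, by which it is swung; this point lies on its axis, 63 mm above the bench.
- keeper_pivot (a point): point on the keeper's pivot axis, 63 mm above the bench, 110 mm from the pin's axis; in the jig's frame at x = 65, y = -27 mm. The pivot itself ends 52 mm above the bench.
- round_bush_mid (a point): a bystander: a steel bush of the same sizes but round all over (foot 46 mm in diameter, neck 22 mm, 36 mm tall). This point is its centre, 18 mm above its underside.
- hex_nut_mid (a point): a bystander: a plain steel hex nut, 36 mm across flats, 18 mm high, lying flat. This point is its centre, 9 mm above its underside.

How it is judged:
On the way, in this order (a step that is already met when the one before it is completed fails the run):
1. the hex bush is fully home in the pocket (z of bush_mid in the frame of jig between 0.036 and 0.0425 m and horizontal distance between bush_mid and jig_pocket below 0.012 m and angle between bush_mid's own z axis and vertical below 0.07 rad), for 0.2 s.
2. the keeper is swung in over its foot (all of step 1 and value of joint keeper below 0.07 rad), for 0.2 s.
At the end, for the whole second after the job is handed in: The hex bush stands upright (within 4 degrees) in the pocket with its foot flush with the plate (within 2.5 mm), at rest and released, and the keeper is in, within 0.07 rad of its stop (all of step 2 and linear speed of bush below 0.02 m/s); the robot touches nothing.
It fails at once if the bush is pressed on the jig with more than 40 N (contact force between bush and jig above 40 N).
It fails at once if the round bush or the nut is moved by more than 30 mm (distance of any of round_bush_mid, hex_nut_mid from where it was at the start of the episode above 0.03 m).
It also fails if it takes over 67 s, if anything falls off the work surface, if the arm or the gripper's body presses on something with over 40 N, if the wrist force passes 120 N, or if a joint passes its speed limit or range.

## Robot

A 6-joint arm with a two-finger parallel gripper is mounted at the origin on the work surface. World frame = base frame: x ahead of the robot, y to its left, z up, the work surface at z = 0. Lengths are in m, angles in rad, forces in N, time in s.
With the tool pointing down it reaches from about 0.25 to 0.725 m from the base axis. Payload 9.7 kg.
Tool frame: the origin (TCP) lies midway between the tips of the shut fingers; the grasp point (between the pads) lies behind it (arm.grip_depth is the y of the grasp point in the tool frame, in m); y points along the fingers, z is the direction in which the jaws open and shut, and the axes are right-handed (so a half turn about y gives the same grasp; the last joint's range is limited). The gripper opens to 85 mm and grips with 20 to 120 N. Pads are 22 mm wide; open, the fingers measure 114 mm over their backs; the gripper's body (76 mm by 85 mm) begins 54 mm behind the grasp point. The pads swing forward as they close: fully open they stand 13 mm farther back than shut.
Start: joints at [-1.146, 0.087, 0.176, 1.66, 0, 1.571], TCP at [0.227, -0.501, 0.231] pointing down, gripper open.
Joint ranges: [-3.13, 3.13], [-0.85, 1.81], [-1.15, 1.24], [-2.2, 2.28], [-1.44, 1.52], [-3.14, 3.14]. Speed limits (rad/s): [2.22, 2.22, 2.57, 3.14, 3.14, 3.14].

## Interface

Orientations are given as [roll, pitch, yaw] about the fixed x, y, z axes, in that order (R = Rz(yaw) Ry(pitch) Rx(roll)).
In Python, from station import arm, eyes gives the robot as it stands. The module is installed in compiled form; this text tells all that it offers.
- The arm moves only by the shell command python3 -m crank 'ROWS' [FORCE]. ROWS is text: rows parted by semicolons, each of 7 numbers parted by spaces: the turn, a rotation vector about the world's x, y, z in rad, then the shift along the world's x, y, z in m, then the opening in per cent of the stroke, from 0 (shut) to 100 (fully open). In form: wx wy wz x y z claw; .... A call has exactly 10 rows; each row is the pose to reach, as a shift and turn from the pose commanded when the call began; what a row does not reach only later rows make up. A row lasts 1/8 s, in which the tool goes at most 62.5 mm and 10.7 degrees, less where a joint would pass 70% of its speed; a pose out of reach is approached as far as the arm can. A call with a gripper value outside its range is refused whole. The fingers move at their own pace and stop on an object; FORCE is the grip in N (left out, the last holds). Time passes only in rows, so rows that repeat a pose let the fingers close, or fill a call up. It gives the time, the measured TCP pose, the force and the opening at its end, in the units of the state.
- arm.observe(): the state, without advancing time (a new reading comes with each control period).
- eyes.get_image(name): name is "side" or "top"; returns (picture, depth): 420x560x3 uint8, blue, green, red; 420x560 float32, m along the optical axis (not along the pixel's ray), 0 where there is no reading.
- eyes.camera_info(name): a dict with "K" (3x3 intrinsics, pixels), "R" (3x3) and "t" (3): a world point X has camera coordinates R X + t. Camera axes: x right, y down, z forward; pixel columns grow to the right and rows downward; lengths in m; the calibration is good to about 2 mm. A picture is of the moment at which its call begins. camera_info takes no time and is no camera call.
- arm.hand_in(): hands the job in, once; it reports no verdict.
Trained networks look in the newest picture that a camera, given by its name, has taken for a name from the list of things; names that differ only in an ending like _2 or _b are one class to them, and where a whole thing is asked for, a point or a joint stands for the part that bears it (a point fixed in the world has none). Each returns a list of dicts, best first, with "conf" (0 to 1); they miss things now and then, are a little off and sometimes report something else, mostly with a low value. They report only what shows in the picture. A call takes as long as a camera call.
- eyes.look_for(name, camera): "rect" ([left, top, width, height] in pixels, round what is visible of it).
The state is a dict: "time": time; "q": joint angles; "joint_vel": joint speeds; "effort": joint torques, N m; "tcp_pos": TCP position; "tool_rot": TCP orientation; "ft_force": force on the tool from outside, world axes, zero at the start; "torque": the same for the moment, N m; "opening": finger opening in m.
Only numpy, scipy, OpenCV 4.12 (cv2) and the standard library are available. Lean on these libraries where they do the work, as an engineer would, in place of code of your own. Each camera call takes 0.05 s, during which the arm holds its last target. There are 200 camera calls.

## Working session

There is one attempt and no reset: what is moved stays moved. The work goes in short steps, Python scripts to look and compute and a shell command to move; the robot and the scene stay as the last step left them, time stands still between calls to the robot, and variables do not carry over. Pictures are saved under pics/ and viewed, about 8 in all and at most 12, crops included, and the job is handed in when it is done.

```bash
mkdir -p pics
cat > h.py <<'E'
import numpy as np, cv2
from station import arm, eyes
def shot(n):
    im,d=eyes.get_image(n); i=eyes.camera_info(n); return im,d,np.array(i["K"]),np.array(i["R"]),np.array(i["t"])
def world(d,K,R,t):
    v,u=np.mgrid[0:d.shape[0],0:d.shape[1]]
    c=np.stack([(u-K[0,2])/K[0,0]*d,(v-K[1,2])/K[1,1]*d,d],-1)
    return (c-t)@R   # R^T(c-t)
E
python3 - <<'E'
from h import *
s=arm.observe(); print(s["tcp_pos"],s["tool_rot"],s["opening"],s["time"],arm.grip_depth)
ims=[]
for n in("top","side"):
    im,d,K,R,t=shot(n); W=world(d,K,R,t); np.savez(f"{n}0.npz",im=im,d=d,W=W)
    print(n,K[0,0],R.round(3).tolist(),t.round(3)); cv2.imwrite(f"pics/{n}0.png",im)
    for k in("bush_mid","jig","keeper","keeper_pin","round_bush_mid","hex_nut_mid"):
        for r in eyes.look_for(k,n)[:2]:
            x,y,w,h=r["rect"]; u,v=int(x+w/2),int(y+h/2); print(k,[int(a) for a in r["rect"]],round(r["conf"],2),W[min(v,419),min(u,559)].round(3))
E
```

```text
[ 0.226582   -0.50092197  0.23057482] [-1.57212142e+00 -1.95557296e-05 -2.71680068e+00] 0.0854240095277419 0.0 -0.0187
top 421.26798512380816 [[-0.001, -0.999, 0.041], [-0.99, -0.004, -0.138], [0.138, -0.041, -0.99]] [0.036 0.53  0.636]
bush_mid [215, 256, 26, 27] 0.65 [0.451 0.114 0.037]
bush_mid [190, 181, 31, 27] 0.63 [0.57  0.151 0.036]
jig [299, 126, 136, 134] 0.65 [ 0.573 -0.109  0.036]
keeper [348, 150, 82, 25] 0.73 [ 0.624 -0.144  0.047]
keeper [299, 126, 133, 133] 0.65 [ 0.575 -0.107  0.038]
round_bush_mid [300, 127, 131, 135] 0.74 [ 0.574 -0.106  0.034]
round_bush_mid [214, 257, 26, 28] 0.66 [0.449 0.116 0.037]
hex_nut_mid [107, 232, 27, 27] 0.64 [0.491 0.286 0.021]
side 492.290999717288 [[0.995, -0.096, -0.012], [-0.074, -0.671, -0.738], [0.063, 0.735, -0.675]] [-0.554  0.134  0.831]
bush_mid [268, 192, 23, 18] 0.87 [0.571 0.146 0.024]
jig [229, 254, 143, 99] 0.75 [ 0.579 -0.11   0.034]
keeper [328, 277, 17, 78] 0.77 [ 0.628 -0.149  0.048]
keeper_pin [327, 279, 17, 75] 0.94 [ 0.625 -0.148  0.047]
round_bush_mid [209, 209, 21, 23] 0.59 [0.454 0.104 0.024]
hex_nut_mid [228, 158, 21, 16] 0.69 [0.493 0.271 0.021]
hex_nut_mid [210, 208, 20, 24] 0.24 [0.456 0.107 0.021]
```

View pics/top0.png

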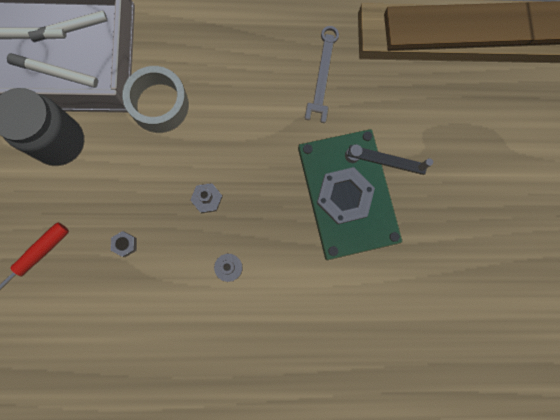

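View pics/side0.png

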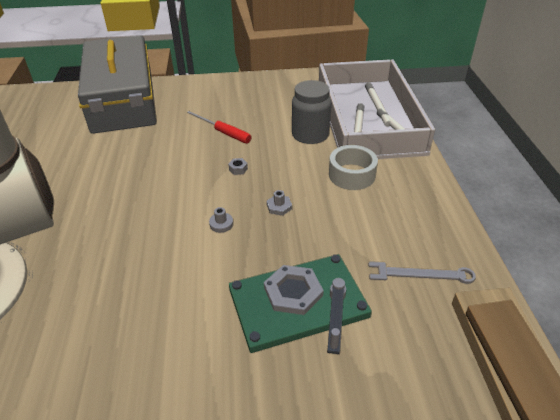

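The top view shows the hex bush at (206,197), the round bush at (228,267) and the nut at (123,244). The pocket is at about (345,195), the pivot at (355,152) and the pin at (428,163). Next I fit hexagons to the depth and colour data.

```bash
cat >> h.py <<'E'
from scipy.optimize import minimize
def hexd(P,c,a):  # apothem distance
    Q=P-c; return np.max([abs(Q@[np.cos(a+k*np.pi/3),np.sin(a+k*np.pi/3)]) for k in range(3)],0)
def fithex(P,lab,c0,ap,inner=None,s=.0012):
    def L(p):
        h=hexd(P,p[:2]*.01,p[2]*.1); f=1/(1+np.exp(np.clip((h-ap)/s,-30,30)))
        if inner: f=f*(1-1/(1+np.exp(np.clip((h-inner)/s,-30,30))))
        return np.mean((f-lab)**2)
    best=min((minimize(L,[c0[0]*100,c0[1]*100,a*10],method="Nelder-Mead",options=dict(initial_simplex=None,maxiter=800)) for a in np.arange(0,np.pi/3,.17)),key=lambda r:r.fun)
    return best.x[:2]*.01,(best.x[2]*.1+np.pi/6)%(np.pi/3)-np.pi/6,best.fun
E
python3 - <<'E'
from h import *
for n in("top","side"):
    z=np.load(n+"0.npz"); W,im=z["W"],z["im"].astype(int)
    X=W.reshape(-1,3)
    table=X[(abs(X[:,0]-.5)<.03)&(abs(X[:,1]-.02)<.03)]; print(n,"table z",np.median(table[:,2]).round(4),table[:,2].std().round(4))
    z0=np.median(table[:,2])
    # bush
    m=np.hypot(X[:,0]-.565,X[:,1]-.148)<.045
    P=X[m]; lab=(P[:,2]-z0>.006)*1.
    c,a,f=fithex(P[:,:2],lab,(.565,.148),.023); 
    top=P[P[:,2]-z0>.031]; print(" bush",c.round(4),a.round(3),round(f,4),"top pts",top.mean(0).round(4),len(top))
    # green slab
    g=(im[...,1]-np.maximum(im[...,0],im[...,2])>8).reshape(-1)&(abs(X[:,2]-z0-.02)<.006)&(np.hypot(X[:,0]-.57,X[:,1]+.11)<.14)
    r=cv2.minAreaRect((X[g][:,:2]*1000).astype(np.float32)); print(" slab",r,np.median(X[g][:,2])-z0)
    m=(np.hypot(X[:,0]-.57,X[:,1]+.11)<.055)&(X[:,2]-z0<.040); P=X[m]; lab=(abs(P[:,2]-z0-.034)<.005)*1.
    c,a,f=fithex(P[:,:2],lab,(.57,-.11),.042,.024); print(" plate",c.round(4),a.round(3),round(f,4),np.median(P[lab>0][:,2])-z0)
    m=(X[:,2]-z0>.056)&(np.hypot(X[:,0]-.6,X[:,1]+.17)<.13); print(" pin",X[m].mean(0).round(4),m.sum(),X[m][:,2].max())
    for k,c in(("round",(.45,.112)),("nut",(.49,.28))):
        m=(X[:,2]-z0>.006)&(np.hypot(X[:,0]-c[0],X[:,1]-c[1])<.045); print(k,((X[m].min(0)+X[m].max(0))/2).round(3))
E
```

```text
top table z 0.0005 0.0012
 bush [0.5708 0.1545] 0.164 0.0134 top pts [0.5701 0.1541 0.0365] 138
 slab ((579.6228637695312, -83.96228790283203), (199.7393798828125, 130.01524353027344), 13.216714859008789) 0.020123918705243018
 plate [ 0.6197 -0.1198] 0.302 0.2211 0.03414759091350738
 pin [ 0.6139 -0.1939  0.0742] 95 0.08381330669267162
round [0.455 0.116 0.024]
nut [0.494 0.285 0.015]
side table z 0.0015 0.0011
 bush [0.5697 0.1544] 0.172 0.0438 top pts [0.5693 0.1517 0.0368] 80
 slab ((577.0623779296875, -85.61154174804688), (198.87051391601562, 131.19993591308594), 12.986347198486328) 0.019737021106400823
 plate [ 0.6335 -0.0567] 0.258 0.2053 0.03368761033290714
 pin [ 0.6135 -0.1993  0.0736] 135 0.0836936226191071
round [0.454 0.113 0.024]
nut [0.493 0.284 0.015]
```

Run:
```python
from h import *
for n in("top","side"):
    z=np.load(n+"0.npz"); W=z["W"]; z0=.0005 if n=="top" else .0015; X=W.reshape(-1,3)
    m=(np.hypot(X[:,0]-.572,X[:,1]+.078)<.056)&(X[:,2]-z0<.040); P=X[m]; lab=(abs(P[:,2]-z0-.034)<.005)*1.
    c,a,f=fithex(P[:,:2],lab,(.572,-.078),.042,.024); print(n," plate",c.round(4),a.round(3),round(f,4))
    c,a,f=fithex(P[:,:2],((P[:,2]-z0)>.028)*1. ,c,.042,.024); print(n," plate",c.round(4),a.round(3),round(f,4))
```

```text
top  plate [ 0.5724 -0.0754] 0.251 0.028
top  plate [ 0.5723 -0.0753] 0.252 0.0288
side  plate [ 0.571  -0.0743] 0.25 0.0578
side  plate [ 0.5709 -0.0746] 0.246 0.0593
```

```bash
python3 -m crank '0 0 0.05 0.034 0.05 0 60; 0 0 0.09 0.062 0.105 0 60; 0 0 0.13 0.09 0.16 0 60; 0 0 0.16 0.12 0.215 0 60; 0 0 0.2 0.148 0.27 0 60; 0 0 0.23 0.175 0.325 0 60; 0 0 0.265 0.205 0.38 0 60; 0 0 0.265 0.232 0.435 -0.02 60; 0 0 0.265 0.26 0.49 -0.03 60; 0 0 0.265 0.288 0.545 -0.04 60' 60
```

```text
time: 1.95
tcp_pos: [0.5143, 0.0441, 0.1914]
tool_rot: [-1.57, 0.0, -2.452]
ft_force: [1.2, -1.5, 1.0]
opening: 0.0517
```

```bash
python3 -m crank '0 0 0 0.028 0.055 -0.01 60; 0 0 0 0.056 0.11 -0.02 60; 0 0 0 0.056 0.11 -0.07 60; 0 0 0 0.056 0.11 -0.12 60; 0 0 0 0.056 0.11 -0.15 60; 0 0 0 0.056 0.11 -0.165 60; 0 0 0 0.056 0.11 -0.1735 60; 0 0 0 0.056 0.11 -0.1735 60; 0 0 0 0.056 0.11 -0.1735 0; 0 0 0 0.056 0.11 -0.1735 0' 60
python3 -m crank '0 0 0 0 0 0 0; 0 0 0 0 0 0 0; 0 0 0 0 0 0 0; 0 0 0 0 0 0 0; 0 0 0 0 0 0.01 0; 0 0 0 0 0 0.03 0; 0 0 0 0 0 0.06 0; 0 0 0 0 0 0.06 0; 0 0 0 0 0 0.06 0; 0 0 0 0 0 0.06 0' 60
python3 - <<'E'
from h import *
s=arm.observe();print(s["ft_force"])
for n in("top","side"):
    im,d,K,R,t=shot(n);np.savez(f"{n}1.npz",im=im,d=d,W=world(d,K,R,t))
    c=K@(R@np.array(s["tcp_pos"])+t);u,v=(c[:2]/c[2]).astype(int);cv2.imwrite(f"pics/{n}1.png",cv2.resize(im[max(v-70,0):v+50,max(0,u-70):u+70],None,fx=4,fy=4))
E
```

```text
time: 3.2
tcp_pos: [0.5704, 0.1523, 0.0195]
tool_rot: [-1.57, 0.002, -2.452]
ft_force: [-0.5, -0.3, -0.4]
opening: 0.0179
time: 4.45
tcp_pos: [0.5691, 0.1518, 0.0768]
tool_rot: [-1.572, -0.002, -2.452]
ft_force: [-0.4, 0.3, -2.4]
opening: 0.0183
[-0.39733556  0.30418915 -2.43263599]
```

View pics/side1.png

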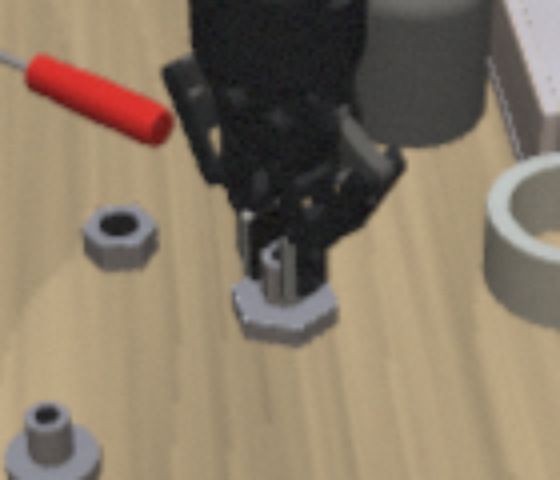

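```bash
python3 -m crank '0 0 0.01 0 -0.03 0.01 0; 0 0 0.02 0 -0.07 0.01 0; 0 0 0.04 0.001 -0.12 0.01 0; 0 0 0.06 0.001 -0.17 0.01 0; 0 0 0.085 0.0015 -0.21 0.01 0; 0 0 0.085 0.0015 -0.2295 0.01 0; 0 0 0.085 0.0015 -0.2295 -0.01 0; 0 0 0.085 0.0015 -0.2295 -0.018 0; 0 0 0.085 0.0015 -0.2295 -0.018 0; 0 0 0.085 0.0015 -0.2295 -0.018 0'
python3 - <<'E'
from h import *
for i in range(2):
  for n in("top","side"):
    s=arm.observe();print(s["tcp_pos"],s["ft_force"])
    im,d,K,R,t=shot(n)
    c=K@(R@np.array(s["tcp_pos"])+t);u,v=(c[:2]/c[2]).astype(int);cv2.imwrite(f"pics/{n}2.png",cv2.resize(im[max(v-60,0):v+60,max(0,u-70):u+70],None,fx=5,fy=5))
E
```

```text
time: 5.8
tcp_pos: [0.5715, -0.077, 0.0607]
tool_rot: [-1.57, 0.0, -2.366]
ft_force: [0.1, 0.6, -1.6]
opening: 0.0183
[ 0.57153484 -0.07702199  0.06072332] [ 0.10661236  0.62013262 -1.60376869]
[ 0.57160484 -0.07711427  0.06079921] [-0.51332795  0.26345635 -1.70748925]
[ 0.5716284  -0.07718808  0.06084248] [-0.15658816 -0.39806423 -2.20815122]
[ 0.57157347 -0.07724936  0.06074794] [-0.06795633  0.12115044 -2.7973727 ]
```

View pics/side2.png

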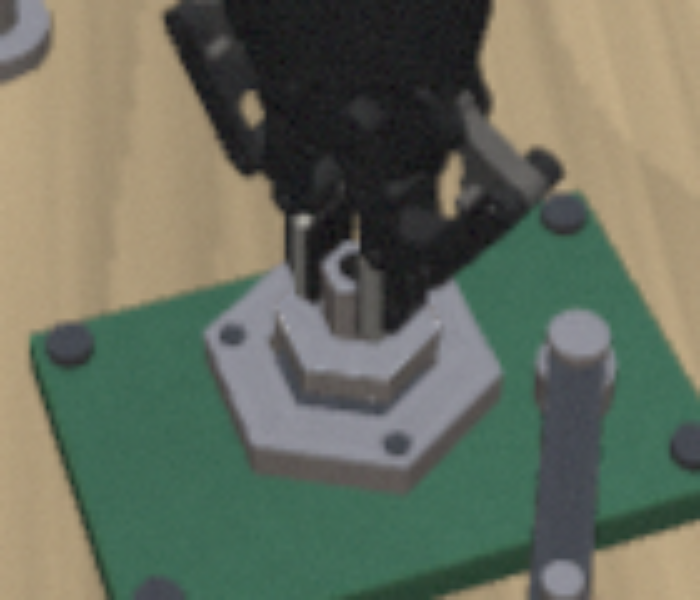

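```bash
python3 -m crank '0 0 0 0 0 -0.002 0; 0 0 0 0 0 -0.004 0; 0 0 0 0 0 -0.006 0; 0 0 0 0 0 -0.007 0; 0 0 0 0 0 -0.0075 0; 0 0 0 0 0 -0.008 0; 0 0 0 0 0 -0.0085 0; 0 0 0 0 0 -0.009 0; 0 0 0 0 0 -0.009 0; 0 0 0 0 0 -0.009 0'
```

```text
time: 7.25
tcp_pos: [0.5716, -0.0775, 0.0527]
tool_rot: [-1.57, 0.001, -2.367]
ft_force: [-5.0, 1.2, 11.2]
opening: 0.0185
```

```bash
python3 -m crank '0 0 0 -0.001 0 0 0; 0 0 0 -0.0015 0 0 0; 0 0 0 -0.0015 0.001 0 0; 0 0 0 -0.0005 0.0015 0 0; 0 0 0 0.0005 0.0015 0 0; 0 0 0 0.0015 0.001 0 0; 0 0 0 0.0015 0 0 0; 0 0 0 0.0015 -0.001 0 0; 0 0 0 0.0005 -0.0015 0 0; 0 0 0 -0.0005 -0.0015 0 0'; python3 -c "
from h import *;print(arm.observe()['torque'])"
```

```text
time: 8.5
tcp_pos: [0.5717, -0.0777, 0.0526]
tool_rot: [-1.57, 0.004, -2.366]
ft_force: [0.8, 7.5, 7.9]
opening: 0.0184
[ 1.54781704 -0.35587138  0.00300085]
```

```bash
python3 -m crank '0 0 0.02 0.0005 0.0015 0 0; 0 0 0.04 0.0005 0.0015 -0.0003 0; 0 0 0.06 0.0005 0.0015 -0.0005 0; 0 0 0.04 0.0005 0.0015 -0.0005 0; 0 0 0.02 0.0005 0.0015 -0.0005 0; 0 0 0 0.0005 0.0015 -0.0005 0; 0 0 -0.02 0.0005 0.0015 -0.0005 0; 0 0 -0.04 0.0005 0.0015 -0.0005 0; 0 0 -0.02 0.0005 0.0015 -0.0005 0; 0 0 0 0.0005 0.0015 -0.0005 0'; python3 -c "
from h import *;s=arm.observe();print(s['torque'],s['ft_force'],s['tcp_pos'])
im,d,K,R,t=shot('side')
c=K@(R@np.array(s['tcp_pos'])+t);u,v=(c[:2]/c[2]).astype(int);cv2.imwrite('pics/side3.png',cv2.resize(im[v-35:v+40,u-50:u+50],None,fx=7,fy=7,interpolation=cv2.INTER_CUBIC))"
```

```text
time: 9.75
tcp_pos: [0.572, -0.0771, 0.0524]
tool_rot: [-1.569, 0.002, -2.366]
ft_force: [-2.6, 2.9, 11.7]
opening: 0.0185
[ 0.45994603  0.48659391 -0.03648099] [-2.63993222  2.9211517  11.71243544] [ 0.5720225  -0.07709255  0.05240791]
```

View pics/side3.png

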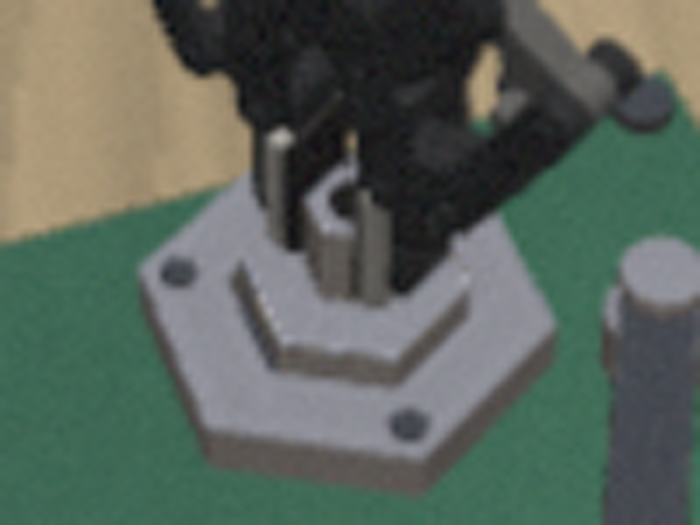

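```bash
cat >> h.py <<'E'
def rel(n):
    im,d,K,R,t=shot(n); X=world(d,K,R,t).reshape(-1,3); z0=.0005 if n=="top" else .0015; X=X-[0,0,z0]
    m=(np.hypot(X[:,0]-.572,X[:,1]+.075)<.036)&(X[:,2]<.052)&(X[:,2]>.03); P=X[m]
    c,a,f=fithex(P[:,:2],(P[:,2]>.042)*1.,(.572,-.077),.023)
    m=(np.hypot(X[:,0]-.572,X[:,1]+.075)<.056)&(X[:,2]<.052); m&=hexd(X[:,:2],c,a)>.026; P=X[m]
    c2,a2,f2=fithex(P[:,:2],(P[:,2]>.028)*1.,(.572,-.075),.042)
    ft=X[(hexd(X[:,:2],c,a)<.021)&(X[:,2]<.052)]
    print(n,"foot",c.round(4),a.round(3),round(f,3),"plate",c2.round(4),a2.round(3),round(f2,3),"foot-plate",(c-c2).round(4),"foot z",np.median(ft[:,2]).round(4),len(ft))
    if len(ft)>20: 
        A=np.c_[ft[:,:2]-c,np.ones(len(ft))]; print("   tilt",np.linalg.lstsq(A,ft[:,2],rcond=None)[0].round(3))
E
python3 -c "
from h import *
rel('side');rel('top')"
```

```text
side foot [ 0.5724 -0.076 ] 0.265 0.058 plate [ 0.5708 -0.0747] 0.249 0.06 foot-plate [ 0.0016 -0.0013] foot z 0.0448 214
   tilt [ 0.033 -0.041  0.045]
top foot [ 0.5736 -0.0764] 0.3 0.021 plate [ 0.5722 -0.0752] 0.251 0.029 foot-plate [ 0.0014 -0.0012] foot z 0.0451 94
   tilt [ 0.019 -0.023  0.045]
```

```bash
python3 -m crank '0 0 0 0 0 0.0015 0; 0 0 -0.02 -0.0015 0.0013 0.0015 0; 0 0 -0.02 -0.0015 0.0013 0.0005 0; 0 0 -0.02 -0.0015 0.0013 0 0; 0 0 -0.02 -0.002 0.0013 -0.0003 0; 0 0 -0.02 -0.0015 0.0018 -0.0006 0; 0 0 -0.02 -0.001 0.0013 -0.0009 0; 0 0 -0.02 -0.0015 0.0008 -0.0012 0; 0 0 -0.02 -0.0015 0.0013 -0.0015 0; 0 0 -0.02 -0.0015 0.0013 -0.0015 0'; python3 -c "
from h import *;s=arm.observe();print(s['torque'],s['ft_force'],s['tcp_pos'])
rel('side');rel('top')"
```

```text
time: 11.15
tcp_pos: [0.5696, -0.0761, 0.0491]
tool_rot: [-1.571, -0.0, -2.387]
ft_force: [0.8, 1.5, -1.4]
opening: 0.0185
[ 0.35158225 -0.09087238  0.01087749] [ 0.81457525  1.47605837 -1.41355264] [ 0.56963945 -0.07614645  0.04905805]
side foot [ 0.5731 -0.0619] -0.3 0.107 plate [ 0.5709 -0.0747] 0.245 0.051 foot-plate [0.0023 0.0127] foot z 0.0419 34
   tilt [-0.129 -0.411  0.037]
top foot [ 0.5803 -0.0843] -0.262 0.096 plate [ 0.5723 -0.0751] 0.248 0.033 foot-plate [ 0.008  -0.0092] foot z 0.0413 13
```

```bash
python3 -m crank '0 0 0 0 0 -0.001 0; 0 0 0 0 0 -0.002 0; 0 0 0 0 0 -0.003 0; 0 0 0 0 0 -0.004 0; 0 0 0 0 0 -0.005 0; 0 0 0 0 0 -0.006 0; 0 0 0 0 0 -0.007 0; 0 0 0 0 0 -0.008 0; 0 0 0 0 0 -0.0088 0; 0 0 0 0 0 -0.0088 0'; python3 -c "
from h import *;s=arm.observe();print(s['torque'],s['ft_force'],s['tcp_pos'])"
```

```text
time: 12.5
tcp_pos: [0.5698, -0.0762, 0.0414]
tool_rot: [-1.57, 0.001, -2.387]
ft_force: [-3.3, 3.5, 8.2]
opening: 0.0183
[0.4624662  0.68875186 0.0321255 ] [-3.33937251  3.5067107   8.15157787] [ 0.56983584 -0.07615901  0.04138271]
```

```bash
python3 -m crank '0 0 0.01 0.0005 0 -0.0004 0; 0 0 -0.01 -0.0005 0 -0.0008 0; 0 0 0 0 0.0005 -0.0008 0; 0 0 0 0 0 -0.0004 0; 0 0 0 0 0 0 50; 0 0 0 0 0 0 50; 0 0 0 0 0 0 50; 0 0 0 0 0 0.015 50; 0 0 0 0 0 0.06 50; 0 0 0 0 0 0.11 50'; python3 -c "
from h import *;s=arm.observe();print(s['torque'],s['ft_force'],s['tcp_pos'])
for n in('side','top'):
    im,d,K,R,t=shot(n); X=world(d,K,R,t).reshape(-1,3)-[0,0,.0005 if n=='top' else .0015]
    r=np.hypot(X[:,0]-.571,X[:,1]+.0745)
    print('neck top',np.median(X[(r<.012)&(X[:,2]>.05)&(X[:,2]<.07)],0),'foot',np.median(X[(r>.015)&(r<.021)&(X[:,2]<.05)][:,2]),'plate',np.median(X[(r>.028)&(r<.039)&(X[:,2]<.05)][:,2]))
    c=K@(R@np.array([.58,-.09,.04])+t);u,v=(c[:2]/c[2]).astype(int);cv2.imwrite(f'pics/{n}4.png',cv2.resize(im[v-60:v+60,u-80:u+80],None,fx=5,fy=5,interpolation=cv2.INTER_CUBIC))"
```

```text
time: 13.75
tcp_pos: [0.5693, -0.0761, 0.1521]
tool_rot: [-1.571, -0.0, -2.387]
ft_force: [0.5, 0.7, 0.6]
opening: 0.0427
[-0.01211667 -0.02835636 -0.01486059] [0.50363327 0.71638851 0.58510526] [ 0.56934183 -0.0761429   0.15209816]
neck top [ 0.57068323 -0.07795525  0.05750794] foot 0.03378817236874833 plate 0.03387448536967113
neck top [ 0.56490028 -0.06858874  0.05499235] foot 0.034131657820889824 plate 0.03419691788773131
```

View pics/side4.png

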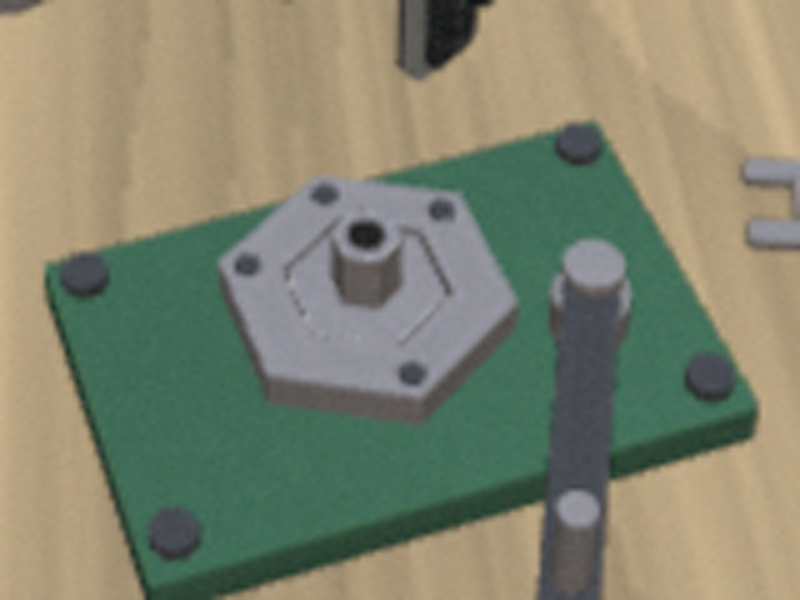

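The bush is home: foot and plate both read 34 mm. The pin stands at about (0.614, -0.196). Next I straddle the pin, grip it softly and swing the keeper.

```bash
python3 -m crank '0 0 0.14 0.011 -0.03 0 50; 0 0 0.28 0.022 -0.06 0 50; 0 0 0.42 0.0325 -0.09 0 50; 0 0 0.56 0.0434 -0.122 0 50; 0 0 0.56 0.0434 -0.122 -0.03 50; 0 0 0.56 0.0434 -0.122 -0.06 50; 0 0 0.56 0.0434 -0.122 -0.085 50; 0 0 0.56 0.0434 -0.122 -0.094 50; 0 0 0.56 0.0434 -0.122 -0.094 50; 0 0 0.56 0.0434 -0.122 -0.094 50'
python3 -c "
from h import *
im,d,K,R,t=shot('side');s=arm.observe();print(s['ft_force'],s['q'])
c=K@(R@np.array([.58,-.11,.05])+t);u,v=(c[:2]/c[2]).astype(int);cv2.imwrite('pics/side5.png',cv2.resize(im[v-60:v+60,u-80:u+80],None,fx=5,fy=5,interpolation=cv2.INTER_CUBIC))"
```

```text
time: 15.1
tcp_pos: [0.6138, -0.1984, 0.0579]
tool_rot: [-1.569, -0.0, -1.827]
ft_force: [0.2, 0.2, 0.1]
opening: 0.0425
[ 1.69112685  0.3178205  -0.04505079] [-3.12582994e-01  3.12710025e-01  1.03190539e-01  1.35925783e+00
 -1.68053460e-05  1.51420681e+00]
```

View pics/side5.png

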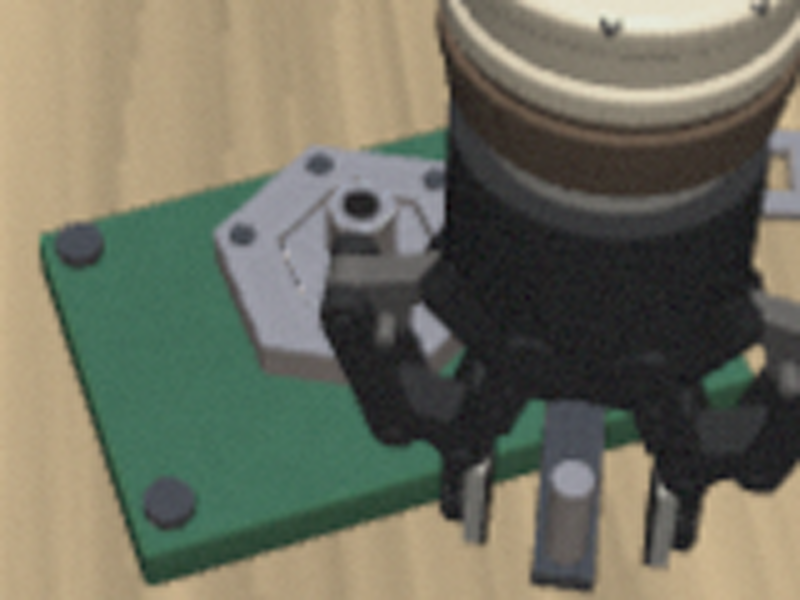

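```bash
python3 -m crank '0 0 0 0 0 0 0; 0 0 0 0 0 0 0; 0 0 0 0 0 0 0; 0 0 0 0 0 0 0; 0 0 0 0 0 0 0; 0 0 -0.105 -0.0109 0.0035 0 0; 0 0 -0.209 -0.0215 0.0081 0 0; 0 0 -0.314 -0.0315 0.0137 0 0; 0 0 -0.419 -0.0409 0.0204 0 0; 0 0 -0.524 -0.0495 0.028 0 0' 20
```

```text
time: 16.4
tcp_pos: [0.5633, -0.1706, 0.0568]
tool_rot: [-1.57, -0.001, -2.355]
ft_force: [-1.0, -2.6, 7.0]
opening: 0.0114
```

```bash
python3 -m crank '0 0 -0.105 -0.0078 0.0085 0.001 0; 0 0 -0.209 -0.0146 0.0178 0.001 0; 0 0 -0.314 -0.0205 0.0277 0.001 0; 0 0 -0.419 -0.0252 0.0382 0.001 0; 0 0 -0.48 -0.0272 0.0437 0.001 0; 0 0 -0.524 -0.0289 0.0491 0.001 0; 0 0 -0.545 -0.0295 0.0515 0.001 0; 0 0 -0.565 -0.03 0.0535 0.001 0; 0 0 -0.585 -0.0305 0.0556 0.001 0; 0 0 -0.585 -0.0305 0.0556 0.001 0'; python3 -c "
from h import *;s=arm.observe();p=s['tcp_pos'];print(s['ft_force'],s['torque'])
o=np.array([.572,-.078]);a=.229
print(np.degrees(np.arctan2(p[1]+.0895,p[0]-.6416))+166.9)"
```

```text
time: 17.65
tcp_pos: [0.5313, -0.1146, 0.0568]
tool_rot: [-1.571, -0.004, -2.936]
ft_force: [-9.0, -1.6, 5.5]
opening: 0.0109
[-9.02446244 -1.58295069  5.52541669] [-0.14033687  1.77881562  0.07759161]
-0.2810863982062699
```

```bash
python3 -m crank '0 0 -0.005 0 0.0005 0 0; 0 0 -0.01 0 0.001 0 0; 0 0 -0.01 0 0.0015 0 0; 0 0 -0.01 0 0.002 0 0; 0 0 -0.01 0 0.0025 0 0; 0 0 -0.01 0 0.0025 0 0; 0 0 -0.01 0 0.0025 0 0; 0 0 -0.01 0 0.0025 0 0; 0 0 -0.01 0 0.0025 0 0; 0 0 -0.01 0 0.0025 0 0'
```

```text
time: 18.9
tcp_pos: [0.5313, -0.1141, 0.0569]
tool_rot: [-1.568, -0.004, -2.948]
ft_force: [-8.5, -11.0, 3.9]
opening: 0.0109
```

The stop is felt: the force in y rose from -1.6 to -11 N with only 0.5 mm of travel. Releasing and lifting off.

```bash
python3 -m crank '0 0 0 0 0 0 35; 0 0 0 0 0 0 35; 0 0 0 0 0 0 35; 0 0 0 0 0 0 35; 0 0 0 0 0 0.02 35; 0 0 0 0 0 0.06 35; 0 0 0 0 0 0.12 35; 0 0 0 -0.05 -0.05 0.16 35; 0 0 0 -0.09 -0.09 0.16 35; 0 0 0 -0.09 -0.09 0.16 35'; python3 -c "
from h import *;s=arm.observe();print(s['ft_force'],s['tcp_pos'])
for n in('top','side'):
    im,d,K,R,t=shot(n);X=world(d,K,R,t).reshape(-1,3)
    m=(X[:,2]>.06)&(X[:,2]<.09)&(np.hypot(X[:,0]-.5345,X[:,1]+.114)<.02);p=X[m].mean(0);print(n,p,m.sum(),'keeper deg',np.degrees(np.arctan2(p[1]+.0895,p[0]-.6416))+166.9)
    r=np.hypot(X[:,0]-.571,X[:,1]+.0745);print('foot',np.median(X[(r>.014)&(r<.02)&(X[:,2]<.042)][:,2]),'plate',np.median(X[(r>.028)&(r<.039)&(X[:,2]<.042)&(X[:,2]>.028)][:,2]))
    c=K@(R@np.array([.58,-.11,.05])+t);u,v=(c[:2]/c[2]).astype(int);cv2.imwrite(f'pics/{n}6.png',cv2.resize(im[v-60:v+60,u-80:u+80],None,fx=5,fy=5,interpolation=cv2.INTER_CUBIC))"
```

```text
time: 20.15
tcp_pos: [0.4416, -0.2039, 0.2187]
tool_rot: [-1.569, 0.002, -2.949]
ft_force: [1.0, -0.3, 0.3]
opening: 0.0298
[ 0.96262507 -0.28813498  0.34048658] [ 0.44160432 -0.20389861  0.21871919]
top [ 0.53373645 -0.11248734  0.07692294] 77 keeper deg -1.0693893232135565
foot 0.03473257371085975 plate 0.03465257086482557
side [ 0.53340041 -0.11752132  0.07427563] 111 keeper deg 1.4193601172845263
foot 0.035494818116398694 plate 0.03539847169976111
```

View pics/side6.png

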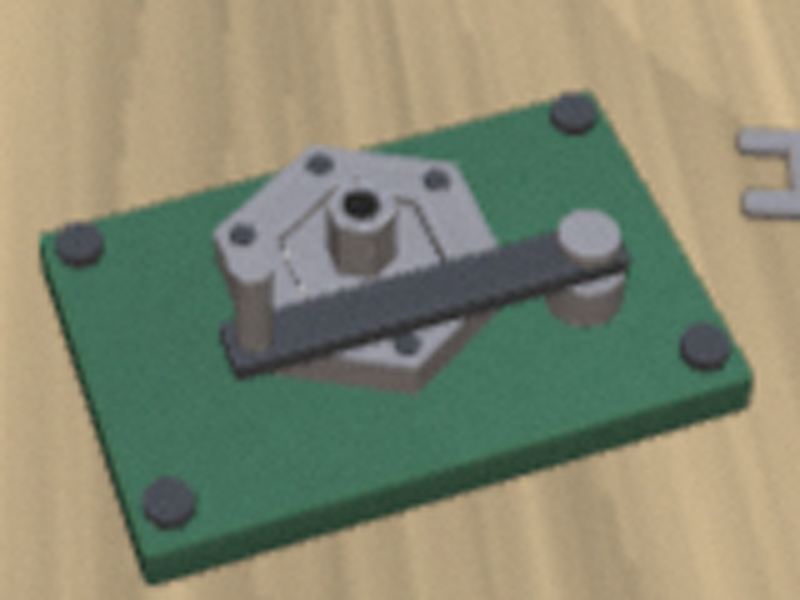

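The bar lies over the foot, parallel to the slab's edge, and the angle averages about 0.2°. The foot is flush with the plate.

```bash
python3 -c "
from station import arm
print(arm.hand_in())"
```

```text
the job is handed in; nothing more can be done
None
```

I seated the hex bush in the jig's pocket, swung the keeper in to its stop, let go and handed the job in at about 20 s; `hand_in` reports no verdict.

- **Seating:** On first touch the foot rested on the plate. A fit on both cameras put it about 1.5 mm off in x and 1.25 mm off in y. I corrected that, and it then dropped in and went home. The wrist read at most about 12 N at the end of each move; I did not see the peaks within a move.
- **Bush:** With the gripper clear, both cameras read foot and plate level to within 0.1 mm.
- **Keeper:** I gripped the pin lightly and swung it until the stop was felt as a rise to 11 N. After release the top camera read -1.1° and the side camera +1.4°. They disagree because each sees a different side of the pin; the mean is about 0.2°, against a limit of 4°. The picture shows the bar over the foot.
- **Other checks:** The gripper was clear with the wrist force near zero. I did not measure the round bush and the nut again at the end, but no move went near enough to touch them.

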